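# Make up two beading kits from the stock on the craft table

### The arm

A 6-joint arm with a two-finger parallel gripper is mounted at the origin on the work surface. World frame = base frame: x ahead of the robot, y to its left, z up, the work surface at z = 0. Lengths are in mm, angles in rad, forces in N, time in s.
With the tool pointing down it reaches from about 400 to 925 mm from the base axis. Payload 3.4 kg.
Tool frame: the origin (TCP) lies midway between the tips of the shut fingers; the grasp point (between the pads) lies ctrl.pinch_z behind it (ctrl.pinch_z is the distance from the TCP to the grasp point, in mm); z points along the fingers, y is the line along which they close (so a half turn about z gives the same grasp; the last joint's range is limited). The gripper opens to 85 mm and grips with 20 to 120 N. Pads are 22 mm wide; open, the fingers measure 114 mm over their backs; the gripper's body (76 mm by 85 mm) begins 54 mm behind the grasp point. The pads swing forward as they close: fully open they stand 13 mm farther back than shut.
Start: joints at [1.155, 0.307, 1.506, -0, 1.328, -0.073], TCP at [192.754, 541.735, 231.305] pointing down, gripper open.
Joint ranges: [-3.12, 3.12], [-1.05, 2.28], [0.14, 2.33], [-1.42, 4.57], [0.1, 2.73], [-2.68, 2.68]. Speed limits (rad/s): [2.57, 2.57, 3.14, 3.14, 3.14, 3.14].

### API

Orientations are given as a unit quaternion [w, x, y, z].
In Python, from bench import ctrl, vision, spotter gives the robot as it stands.
- The arm moves only by the tool play_rows, never from a script. Its argument "steps" is a list of rows, each a list of 3 entries, a list of its own where there are three numbers: the opening, from 0 (shut) to 1 (fully open), then the shift along the world's x, y, z in m, then the turn, a rotation vector about the world's x, y, z in degrees. A call has 1 to 20 rows; each row is the pose to reach, as a shift and turn from the pose commanded when the call began; what a row does not reach only later rows make up. A row lasts 1/10 s, in which the tool goes at most 50 mm and 8.59 degrees, less where a joint would pass 70% of its speed; a pose out of reach is approached as far as the arm can. A call with a gripper value outside its range is refused whole. The fingers move at their own pace and stop on an object; "force" is the grip in N (left out, the last holds). Time passes only in rows, so rows that repeat a pose let the fingers close. It gives the time, the measured TCP pose, the force, the opening and the grip force at its end, in the units of the state.
- ctrl.sense(): the state, without advancing time (a new reading comes with each control period).
- vision.grab_frame(name): name is "side" or "top"; returns a dict with "image" (400x640x3 uint8, blue, green, red), "range_z" (400x640 float32, mm along the optical axis (not along the pixel's ray), 0 where there is no reading), "fov_y" (degrees; the focal length in pixels is half the picture's height over the tangent of half this angle, whatever the lens; pixels are square), "cx", "cy" (the principal point, pixels), "xyz" and "attitude" of the camera in the world. Camera axes: x right, y down, z forward; pixel columns grow to the right and rows downward; lengths in mm; the calibration is good to about 2 mm. A picture is of the moment at which its call begins.
- ctrl.hand_in(): hands the job in; it is judged then, once.
Trained networks look in a picture, given as the dict that the camera call returned (one of the last four; its "shot" number tells which), for a name from the list of things; names that differ only in an ending like _2 or _b are one class to them, and where a whole thing is asked for, a point or a joint stands for the part that bears it (a point fixed in the world has none). Each returns a list of dicts, best first, with "conf" (0 to 1); they miss things now and then, are a little off and sometimes report something else, mostly with a low value. They report only what shows in the picture. A call takes as long as a camera call. They do not tell look-alikes from the thing itself.
- spotter.cut_out(picture, label): "mask" (400x640 bool, what is visible of it) and "point" ([column, row] in pixels, amid what is visible of it).
The state is a dict: "t": time; "joint_positions": joint angles; "joint_velocities": joint speeds; "joint_efforts": joint torques, N m; "position": TCP position; "eef_rot": TCP orientation; "force": force on the tool from outside, world axes, zero at the start; "ft_torque": the same for the moment, N m; "grip_width": finger opening in mm; "finger_force": force on a finger pad.
Only numpy, scipy, OpenCV 4.12 (cv2) and the standard library are available. Lean on these libraries where they do the work, as an engineer would, in place of code of your own. Each camera call takes 0.05 s, during which the arm holds its last target. There are 200 camera calls.

### The job

Make up the two beading kits. In the larger tray, stand the tall jar and the square tin upright in the two square compartments, one in each, either way round, and lay the needle case flat in the long trough; in the smaller tray, stand the low wide jar and the thread spool upright, one in each compartment, either way round. Everything must sit flat on the floor of its compartment and be let go, and the cone of thread stays where it stands.

Things in the scene. Friction and masses are not known exactly. Their poses are not given: they have to be found in the camera images.
- tray_three: Larger plywood kit tray with grey floors, fixed, 126 mm (its x) by 148 mm (its y), three compartments. Origin: centre of its underside, z up. Floor 3 mm thick, all walls 4 mm thick and 9 mm high in all (so each compartment is 6 mm deep). On its -x side (towards the robot) two square compartments, 68 x 68 mm inside, centred at x = -25 mm, y = +36 and -36 mm; on its +x side one long trough, 46 mm (x) by 140 mm (y) inside, centred at x = +36 mm, y = 0.
- tray_two: Smaller plywood kit tray with grey floors, fixed, 76 mm (its x) by 148 mm (its y), two square compartments. Origin: centre of its underside, z up. Floor 3 mm thick, walls 4 mm thick and 9 mm high in all (6 mm deep inside). The compartments are 68 x 68 mm inside, centred at x = 0, y = +36 and -36 mm.
- tall_jar_mid (a point): Tall narrow round glass jar of beads with a flat aluminium lid, diameter 42 mm, 68 mm high, about 110 g, standing upright and loose. Point: its centre, half-way up; z axis up through the lid.
- squat_jar_mid (a point): Low wide round glass jar of beads with a flat aluminium lid, diameter 50 mm, 30 mm high, about 80 g, standing upright and loose. Point: its centre, half-way up; z axis up through the lid.
- spool_mid (a point): Spool of grey thread with wooden ends, a cylinder of diameter 38 mm, 56 mm high, about 50 g, standing on end and loose. Point: its centre, half-way up; z axis along the spool, up.
- clasp_box_mid (a point): Closed square steel tin for clasps, 46 x 46 mm, 24 mm high, about 70 g, lying flat and loose. Point: its centre, half-way up; x and y axes square to its sides, z up through the lid.
- needle_case_mid (a point): Closed needle case, a dark wooden bar with a thin brass band, 90 mm long (its x axis), 18 x 18 mm in section, about 35 g, lying flat and loose. Point: its centre, half-way up.
- thread_cone_mid (a point): Cone of grey thread, diameter 56 mm at the foot, 30 mm at the top, 66 mm high, about 150 g, standing loose; not part of any kit. Point: its centre line, half-way up; z axis up.
Things that resemble listed ones, but are neither listed nor needed, are in the scene too. Leave any yellow look-alike of the part that bears spool_mid alone. What is shaped like the part that bears clasp_box_mid but brown is not meant.

How it is judged:
By the outcome, as a careful person would: the job done as asked, in the order asked, and still so for the second after the job is handed in, with the robot touching nothing.
It also fails if it takes over 128 s, if anything falls off the work surface, if the arm or the gripper's body presses on something with over 40 N, if the wrist force passes 120 N, or if a joint passes its speed limit or range.

## Working session

There is one attempt and no reset: what is moved stays moved. The work goes in short steps, Python scripts to look and compute and a tool call to move; the robot and the scene stay as the last step left them, time stands still between calls to the robot, and variables do not carry over. Pictures are saved under pics/ and viewed, at most 14 in all, crops included, and the job is handed in when it is done.

Besides the shell and the picture viewer there is one more tool, called after ">>>" as name([rows], argument=value, ...), one row to a line, values as JSON. play_rows: Moves the arm, as the interface text tells. Its arguments: {"type":"object","properties":{"steps":{"type":"array"},"force":{"type":"number"}},"required":["steps"]}

```bash
mkdir -p pics
cat > h.py <<'E'
import numpy as np, cv2
from scipy.spatial.transform import Rotation as R
from bench import ctrl, vision, spotter
def world(p):
    d=p["range_z"]; h,w=d.shape
    f=h/2/np.tan(np.radians(p["fov_y"])/2)
    u,v=np.meshgrid(np.arange(w),np.arange(h))
    c=np.stack([(u-p["cx"])/f*d,(v-p["cy"])/f*d,d],-1)
    q=p["attitude"]; q=np.array(q)
    M=R.from_quat(q[[1,2,3,0]]).as_matrix() if q.size==4 else q
    W=c@M.T+np.array(p["xyz"]); W[d<=0]=np.nan
    return W
E
python3 - <<'E'
from h import *
s=ctrl.sense(); print(s, ctrl.pinch_z)
names="tray_three tray_two tall_jar_mid squat_jar_mid spool_mid clasp_box_mid needle_case_mid thread_cone_mid".split()
for cam in("top","side"):
    p=vision.grab_frame(cam); cv2.imwrite(f"pics/{cam}0.png",p["image"]); W=world(p)
    print(cam,p["xyz"],p["attitude"],p["fov_y"])
    for n in names:
        for r in spotter.cut_out(p,n)[:4]:
            m=r["mask"]; Q=W[m]; Q=Q[~np.isnan(Q[:,0])]
            if len(Q)<5: continue
            zt=np.percentile(Q[:,2],95); T=Q[Q[:,2]>zt-6]
            rect=cv2.minAreaRect(T[:,:2].astype(np.float32))
            print(n,round(r["conf"],2),np.round(r["point"]),m.sum(),"ztop",round(zt,1),"mean",T.mean(0).round(1)[:2],"rect",np.round(rect[0],1),np.round(rect[1],1),round(rect[2],1),"bgr",p["image"][m].mean(0).round())
E
```

```text
{'t': 0.0, 'joint_positions': array([ 1.15549196e+00,  3.07565726e-01,  1.50768861e+00, -2.63520529e-05,
        1.32842033e+00, -7.34695136e-02]), 'joint_velocities': array([-9.90396632e-06, -4.23165008e-04, -1.83119974e-03,  7.98822892e-04,
        7.39974736e-04, -1.14165707e-03]), 'joint_efforts': array([-3.11379059e-03, -4.57545841e+01, -2.51909316e+01, -4.79105220e-04,
        1.30901736e-02, -2.14253575e-06]), 'position': array([192.47542018, 541.069023  , 230.37948713]), 'eef_rot': array([-2.39475878e-04,  1.70083256e-01,  9.85429146e-01, -1.01316791e-03]), 'force': array([ 0.30270139, -0.29605559,  0.10004212]), 'ft_torque': array([-0.0348026 , -0.05137063, -0.00977148]), 'finger_force': 0.0, 'grip_width': 85.38643335516662} 18.700000000000003
top [ 455.16355124   24.2593213  1033.52035972] [ 0.02768465 -0.70549728  0.70765681 -0.02699973] 55.98553658323151
tray_three 0.82 [273. 170.] 2502 ztop 8.8 mean [615.9 153. ] rect [614.4 152.1] [127.2 149.1] 12.4 bgr [118. 131. 142.]
tray_two 0.57 [374. 171.] 1481 ztop 8.6 mean [ 616.1 -125.2] rect [ 615.3 -125.9] [147.9  76.2] 88.4 
[... 1982 characters left out ...]
op 21.8 mean [ 417.5 -213.9] rect [ 419.  -216.5] [24.2 87.8] 79.8 bgr [ 35.  67. 111.]
spool_mid 0.64 [329. 248.] 467 ztop 59.5 mean [447.  158.6] rect [447.9 156.1] [36.2 36.8] 54.8 bgr [  2. 173. 210.]
clasp_box_mid 0.95 [340. 290.] 625 ztop 27.7 mean [409.8 251.4] rect [409.6 249.2] [46.4 44.8] 69.2 bgr [153. 157. 170.]
clasp_box_mid 0.58 [332. 356.] 946 ztop 27.5 mean [396.4 389.8] rect [396.4 387.6] [45.9 47.4] 16.1 bgr [ 32.  69. 119.]
needle_case_mid 0.65 [364. 174.] 225 ztop 21.9 mean [ 418.8 -213.5] rect [ 419.4 -216.6] [24.2 87. ] 79.8 bgr [ 34.  65. 108.]
thread_cone_mid 0.51 [345. 141.] 320 ztop 69.7 mean [ 509.  -385.1] rect [ 509.7 -389.5] [28.8 27.8] 62.6 bgr [ 97. 107. 119.]
```

View pics/top0.png

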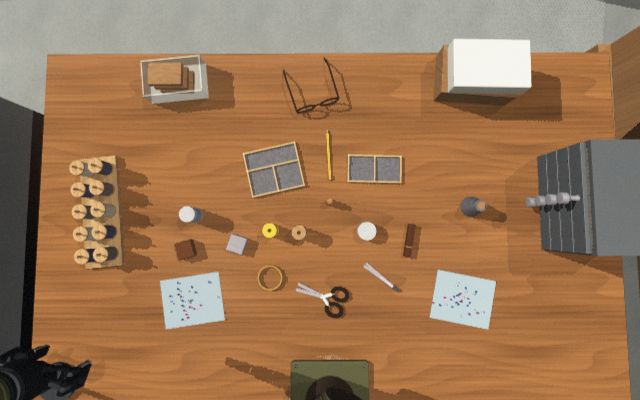

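View pics/side0.png

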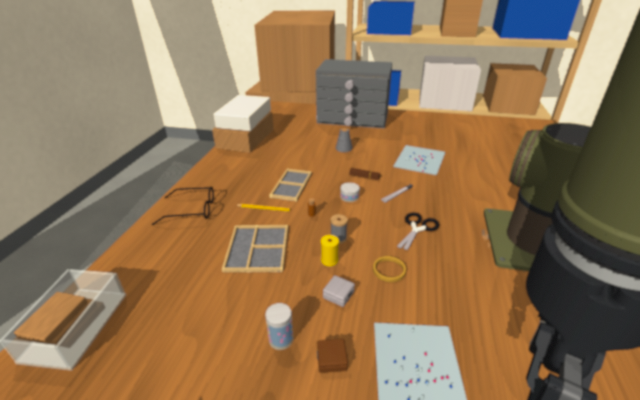

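Top view: larger tray at (273,170), smaller at (374,170), tall jar (189,214), tin (237,244) with its brown twin at (186,249), yellow spool (270,230), wanted spool (299,233), low jar (367,231), case (410,240), cone (473,206). Side view agrees to 2 mm. Starting with the tall jar.

>>> play_rows([
  [1,[0.045,-0.026,-0.02],[0,0,0]],
  [1,[0.09,-0.052,-0.04],[0,0,0]],
  [1,[0.13,-0.078,-0.05],[0,0,0]],
  [1,[0.175,-0.104,-0.06],[0,0,0]],
  [1,[0.22,-0.13,-0.07],[0,0,0]],
  [1,[0.26,-0.155,-0.08],[0,0,0]],
  [1,[0.297,-0.175,-0.09],[0,0,0]],
  [1,[0.297,-0.175,-0.1],[0,0,0]],
  [1,[0.297,-0.175,-0.1],[0,0,0]],
  [1,[0.297,-0.175,-0.1],[0,0,0]],
  [1,[0.297,-0.175,-0.1],[0,0,0]],
], force=40)

```text
t: 2.0
position: [488.5, 367.8, 131.8]
eef_rot: [-0.0, 0.169, 0.986, 0.0]
force: [-1.0, 0.0, 0.6]
grip_width: 85.3
finger_force: 0.0
```

>>> play_rows([
  [1,[0.001,-0.001,-0.03],[0,0,0]],
  [1,[0.001,-0.001,-0.06],[0,0,0]],
  [1,[0.001,-0.001,-0.085],[0,0,0]],
  [1,[0.001,-0.001,-0.1],[0,0,0]],
  [1,[0.001,-0.001,-0.107],[0,0,0]],
  [1,[0.001,-0.001,-0.107],[0,0,0]],
  [0.3,[0.001,-0.001,-0.107],[0,0,0]],
  [0.3,[0.001,-0.001,-0.107],[0,0,0]],
  [0.3,[0.001,-0.001,-0.107],[0,0,0]],
  [0.3,[0.001,-0.001,-0.107],[0,0,0]],
  [0.3,[0.001,-0.001,-0.107],[0,0,0]],
  [0.3,[0.001,-0.001,-0.107],[0,0,0]],
  [0.3,[0.001,-0.001,-0.107],[0,0,0]],
  [0.3,[0.001,-0.001,-0.107],[0,0,0]],
], force=40)

```text
t: 3.4
position: [491.4, 366.2, 25.6]
eef_rot: [0.001, 0.17, 0.985, 0.001]
force: [-1.0, -0.0, 6.5]
grip_width: 41.4
finger_force: 40.2
```

>>> play_rows([
  [0.3,[0,0,0.02],[0,0,0]],
  [0.3,[0,0,0.05],[0,0,0]],
  [0.3,[0.01,-0.02,0.06],[0,0,0]],
  [0.3,[0.03,-0.055,0.06],[0,0,0]],
  [0.3,[0.045,-0.09,0.06],[0,0,0]],
  [0.3,[0.06,-0.125,0.06],[0,0,0]],
  [0.3,[0.08,-0.16,0.06],[0,0,0]],
  [0.3,[0.092,-0.185,0.06],[0,0,0]],
  [0.3,[0.092,-0.185,0.06],[0,0,0]],
  [0.3,[0.092,-0.185,0.05],[0,0,0]],
  [0.3,[0.092,-0.185,0.035],[0,0,0]],
  [0.3,[0.092,-0.185,0.02],[0,0,0]],
  [0.3,[0.092,-0.185,0.012],[0,0,0]],
  [0.3,[0.092,-0.185,0.012],[0,0,0]],
])

```text
t: 4.8
position: [580.7, 181.4, 34.4]
eef_rot: [-0.002, 0.169, 0.986, -0.001]
force: [-0.8, 0.5, -0.7]
grip_width: 41.3
finger_force: 40.7
```

Run:
```python
from h import *
p=vision.grab_frame("side"); cv2.imwrite("pics/side1.png",cv2.resize(p["image"][200:330,180:380],None,fx=4,fy=4)); print(ctrl.sense()["position"],ctrl.sense()["force"],ctrl.sense()["grip_width"])
```

```text
[581.58872268 181.44826345  35.39055174] [-0.42749643  0.68687914 -0.29915389] 41.252919900014284
```

View pics/side1.png

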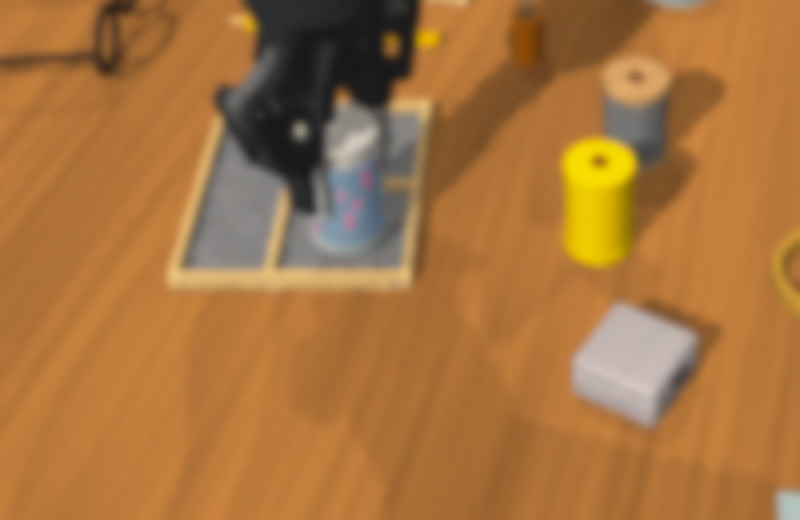

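The jar at crop (350,190) hangs inside the left square compartment, clear of its walls; lowering and letting go.

>>> play_rows([
  [0.3,[0.001,0,-0.003],[0,0,0]],
  [0.3,[0.001,0,-0.006],[0,0,0]],
  [0.3,[0.001,0,-0.007],[0,0,0]],
  [0.3,[0.001,0,-0.007],[0,0,0]],
  [0.6,[0.001,0,-0.007],[0,0,0]],
  [1,[0.001,0,-0.007],[0,0,0]],
  [1,[0.001,0,-0.007],[0,0,0]],
  [1,[0.001,0,-0.007],[0,0,0]],
  [1,[0.001,0,0.01],[0,0,0]],
  [1,[0.001,0,0.04],[0,0,0]],
  [1,[0.001,0,0.08],[0,0,0]],
  [1,[0.001,0,0.1],[0,0,0]],
])

```text
t: 6.05
position: [585.4, 181.1, 139.6]
eef_rot: [0.002, 0.17, 0.985, 0.001]
force: [0.9, 0.5, 0.5]
grip_width: 85.5
finger_force: 0.0
```

>>> play_rows([
  [1,[-0.03,0.012,0],[0,0,-2]],
  [1,[-0.07,0.028,0],[0,0,-2]],
  [1,[-0.11,0.044,-0.01],[0,0,-2]],
  [1,[-0.15,0.06,-0.03],[0,0,-2]],
  [1,[-0.172,0.067,-0.05],[0,0,-2]],
  [1,[-0.172,0.067,-0.08],[0,0,-2]],
  [1,[-0.172,0.067,-0.08],[0,0,-2]],
  [1,[-0.172,0.067,-0.08],[0,0,-2]],
  [1,[-0.172,0.067,-0.08],[0,0,-2]],
])

```text
t: 6.95
position: [413.5, 248.2, 57.4]
eef_rot: [0.001, 0.188, 0.982, 0.001]
force: [0.7, 0.2, 0.3]
grip_width: 85.5
finger_force: 0.0
```

Run:
```python
from h import *
p=vision.grab_frame("top"); W=world(p)
for n in ("tall_jar_mid","tray_three"):
    for r in spotter.cut_out(p,n)[:1]:
        m=r["mask"]; Q=W[m]; Q=Q[~np.isnan(Q[:,0])]; zt=np.percentile(Q[:,2],95); T=Q[Q[:,2]>zt-4]
        print(n,r["conf"],zt,cv2.minAreaRect(T[:,:2].astype(np.float32)))
s=ctrl.sense();print(s["position"],s["eef_rot"])
```

```text
tall_jar_mid 0.77 72.66510746779228 ((579.9638061523438, 181.08401489257812), (38.12767028808594, 36.925140380859375), 62.936397552490234)
tray_three 0.91 9.224099949597644 ((614.27978515625, 151.875244140625), (126.50100708007812, 148.15310668945312), 12.643128395080566)
[413.24459637 248.01292204  57.40065337] [1.07646752e-03 1.87627171e-01 9.82239411e-01 7.91228828e-04]
```

>>> play_rows([
  [1,[-0.003,0,-0.015],[0,0,0]],
  [1,[-0.003,0,-0.03],[0,0,0]],
  [1,[-0.003,0,-0.042],[0,0,0]],
  [1,[-0.003,0,-0.05],[0,0,0]],
  [1,[-0.003,0,-0.052],[0,0,0]],
  [1,[-0.003,0,-0.052],[0,0,0]],
  [1,[-0.003,0,-0.052],[0,0,0]],
  [0.4,[-0.003,0,-0.052],[0,0,0]],
  [0.4,[-0.003,0,-0.052],[0,0,0]],
  [0.4,[-0.003,0,-0.052],[0,0,0]],
  [0.4,[-0.003,0,-0.052],[0,0,0]],
  [0.4,[-0.003,0,-0.052],[0,0,0]],
  [0.4,[-0.003,0,-0.052],[0,0,0]],
])

```text
t: 8.4
position: [409.0, 247.9, 5.0]
eef_rot: [0.0, 0.187, 0.982, 0.0]
force: [-0.3, -0.2, 4.9]
grip_width: 45.3
finger_force: 40.2
```

>>> play_rows([
  [0.4,[0,0,0.03],[0,0,0]],
  [0.4,[0,0,0.065],[0,0,-4]],
  [0.4,[0.01,-0.006,0.09],[0,0,-10]],
  [0.4,[0.035,-0.025,0.095],[0,0,-17]],
  [0.4,[0.065,-0.047,0.095],[0,0,-24]],
  [0.4,[0.095,-0.069,0.095],[0,0,-31]],
  [0.4,[0.125,-0.091,0.095],[0,0,-38]],
  [0.4,[0.155,-0.113,0.095],[0,0,-45]],
  [0.4,[0.18,-0.131,0.095],[0,0,-52]],
  [0.4,[0.189,-0.138,0.095],[0,0,-56]],
  [0.4,[0.189,-0.138,0.09],[0,0,-56]],
  [0.4,[0.189,-0.138,0.07],[0,0,-56]],
  [0.4,[0.189,-0.138,0.05],[0,0,-56]],
  [0.4,[0.189,-0.138,0.03],[0,0,-56]],
  [0.4,[0.189,-0.138,0.018],[0,0,-56]],
  [0.4,[0.189,-0.138,0.014],[0,0,-56]],
  [0.4,[0.189,-0.138,0.014],[0,0,-56]],
  [0.4,[0.189,-0.138,0.014],[0,0,-56]],
])

```text
t: 10.2
position: [598.2, 110.0, 19.0]
eef_rot: [0.0, 0.626, 0.78, 0.0]
force: [0.3, 0.4, -1.2]
grip_width: 45.1
finger_force: 41.3
```

Run:
```python
from h import *
p=vision.grab_frame("side"); cv2.imwrite("pics/side2.png",cv2.resize(p["image"][200:300,190:340],None,fx=5,fy=5)); print(ctrl.sense()["position"],ctrl.sense()["force"],ctrl.sense()["grip_width"])
```

```text
[598.45134881 109.99056501  19.25114892] [ 0.04092721 -0.40092191 -0.94578608] 45.37440643057354
```

View pics/side2.png

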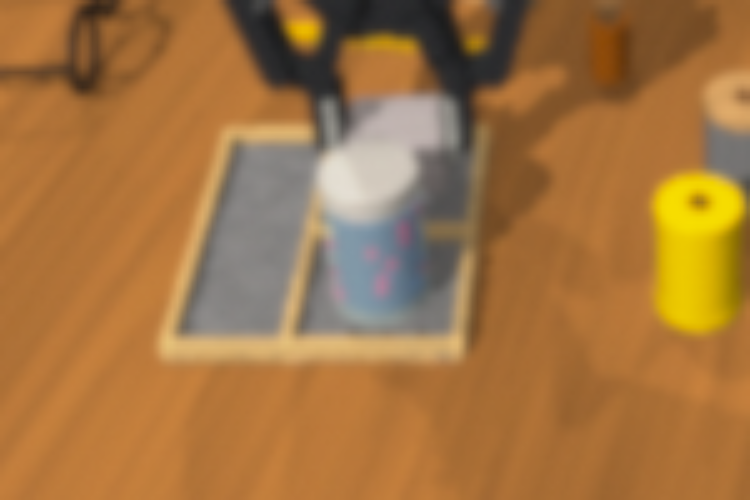

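The jar stands in its square (crop 375,240); the tin at crop (400,120) hangs over the other square, level. Lowering it.

>>> play_rows([
  [0.4,[0,0,-0.005],[0,0,0]],
  [0.4,[0,0,-0.009],[0,0,0]],
  [0.4,[0,0,-0.011],[0,0,0]],
  [0.4,[0,0,-0.011],[0,0,0]],
  [0.4,[0,0,-0.011],[0,0,0]],
])

```text
t: 10.75
position: [597.7, 109.7, 8.0]
eef_rot: [0.0, 0.626, 0.779, 0.0]
force: [0.1, -0.8, 6.0]
grip_width: 45.0
finger_force: 41.9
```

>>> play_rows([
  [0.55,[0,0,0],[0,0,0]],
  [0.7,[0,0,0],[0,0,0]],
  [0.7,[0,0,0],[0,0,0]],
  [0.7,[0,0,0.01],[0,0,0]],
  [0.7,[0,0,0.04],[0,0,0]],
  [0.7,[0,0,0.08],[0,0,0]],
  [0.7,[0,-0.01,0.11],[0,0,5]],
  [0.7,[-0.02,-0.04,0.11],[0,0,12]],
  [0.7,[-0.04,-0.08,0.11],[0,0,19]],
  [0.7,[-0.064,-0.12,0.11],[0,0,26]],
  [0.7,[-0.088,-0.16,0.11],[0,0,33]],
  [0.7,[-0.11,-0.2,0.1],[0,0,40]],
  [0.7,[-0.132,-0.24,0.09],[0,0,47]],
  [0.7,[-0.154,-0.28,0.08],[0,0,54]],
  [0.7,[-0.17,-0.31,0.07],[0,0,61]],
  [0.7,[-0.179,-0.326,0.06],[0,0,67.5]],
  [0.7,[-0.179,-0.326,0.05],[0,0,67.5]],
  [0.7,[-0.179,-0.326,0.05],[0,0,67.5]],
  [0.7,[-0.179,-0.326,0.05],[0,0,67.5]],
])

```text
t: 12.65
position: [419.1, -215.6, 57.4]
eef_rot: [-0.0, 0.088, 0.996, 0.0]
force: [1.0, 0.3, -0.9]
grip_width: 59.8
finger_force: 0.0
```

```bash
cat > m.py <<'E'
from h import *
import sys
p=vision.grab_frame("top"); W=world(p)
for n in sys.argv[1:]:
    for r in spotter.cut_out(p,n)[:2]:
        m=r["mask"]; Q=W[m]; Q=Q[~np.isnan(Q[:,0])]; zt=np.percentile(Q[:,2],90); T=Q[abs(Q[:,2]-zt)<4]
        c=cv2.minAreaRect(T[:,:2].astype(np.float32)); print(n,round(r["conf"],2),"z",zt.round(1),np.round(c[0],1),np.round(c[1],1),round(c[2],1))
s=ctrl.sense();q=s["eef_rot"];print(s["position"].round(1),"yaw_y",(np.degrees(2*np.arctan2(q[2],q[1]))-90).round(1),s["grip_width"])
E
python3 m.py clasp_box_mid tall_jar_mid needle_case_mid
```

```text
clasp_box_mid 0.73 z 25.1 [396.  386.4] [45.  45.4] 16.9
clasp_box_mid 0.52 z 27.9 [597.7 108.2] [45.8 44.5] 16.0
tall_jar_mid 0.69 z 72.0 [579.8 180.8] [37.9 34.8] 79.4
needle_case_mid 0.48 z 18.7 [ 419.3 -216.8] [17.4 89.1] 80.3
[ 419.6 -215.7   57.8] yaw_y 80.0 59.91860553766415
```

>>> play_rows([
  [0.7,[0,-0.001,-0.015],[0,0,0]],
  [0.7,[0,-0.001,-0.03],[0,0,0]],
  [0.7,[0,-0.001,-0.042],[0,0,0]],
  [0.7,[0,-0.001,-0.049],[0,0,0]],
  [0.7,[0,-0.001,-0.051],[0,0,0]],
  [0.7,[0,-0.001,-0.051],[0,0,0]],
  [0.7,[0,-0.001,-0.051],[0,0,0]],
  [0.1,[0,-0.001,-0.051],[0,0,0]],
  [0.1,[0,-0.001,-0.051],[0,0,0]],
  [0.1,[0,-0.001,-0.051],[0,0,0]],
  [0.1,[0,-0.001,-0.051],[0,0,0]],
  [0.1,[0,-0.001,-0.051],[0,0,0]],
  [0.1,[0,-0.001,-0.051],[0,0,0]],
  [0.1,[0,-0.001,-0.051],[0,0,0]],
])

```text
t: 14.25
position: [419.0, -217.5, 6.8]
eef_rot: [0.0, 0.088, 0.996, -0.0]
force: [-1.1, -0.5, 5.9]
grip_width: 16.6
finger_force: 39.7
```

>>> play_rows([
  [0.1,[0,0,0.03],[0,0,0]],
  [0.1,[0,0,0.065],[0,0,-2]],
  [0.1,[0.005,0.01,0.095],[0,0,-6]],
  [0.1,[0.022,0.036,0.1],[0,0,-13]],
  [0.1,[0.044,0.072,0.1],[0,0,-20]],
  [0.1,[0.066,0.108,0.1],[0,0,-27]],
  [0.1,[0.088,0.144,0.1],[0,0,-34]],
  [0.1,[0.11,0.18,0.1],[0,0,-40]],
  [0.1,[0.132,0.216,0.1],[0,0,-46]],
  [0.1,[0.154,0.252,0.1],[0,0,-52]],
  [0.1,[0.176,0.288,0.1],[0,0,-57]],
  [0.1,[0.198,0.324,0.1],[0,0,-62]],
  [0.1,[0.22,0.36,0.1],[0,0,-66]],
  [0.1,[0.231,0.377,0.095],[0,0,-67.5]],
  [0.1,[0.231,0.377,0.08],[0,0,-67.5]],
  [0.1,[0.231,0.377,0.06],[0,0,-67.5]],
  [0.1,[0.231,0.377,0.035],[0,0,-67.5]],
  [0.1,[0.231,0.377,0.02],[0,0,-67.5]],
  [0.1,[0.231,0.377,0.015],[0,0,-67.5]],
  [0.1,[0.231,0.377,0.015],[0,0,-67.5]],
])

```text
t: 16.25
position: [649.1, 159.5, 20.4]
eef_rot: [-0.001, 0.627, 0.779, -0.001]
force: [0.6, 0.3, 0.2]
grip_width: 17.1
finger_force: 39.2
```

```bash
python3 m.py needle_case_mid
python3 - <<'E'
from h import *
p=vision.grab_frame("side"); cv2.imwrite("pics/side3.png",cv2.resize(p["image"][200:300,190:340],None,fx=5,fy=5))
E
```

```text
needle_case_mid 0.59 z 401.0 [576.8  88.1] [2.5 0. ] -171.1
[650.5 159.7  22.1] yaw_y 12.4 17.021954852811838
```

View pics/side3.png

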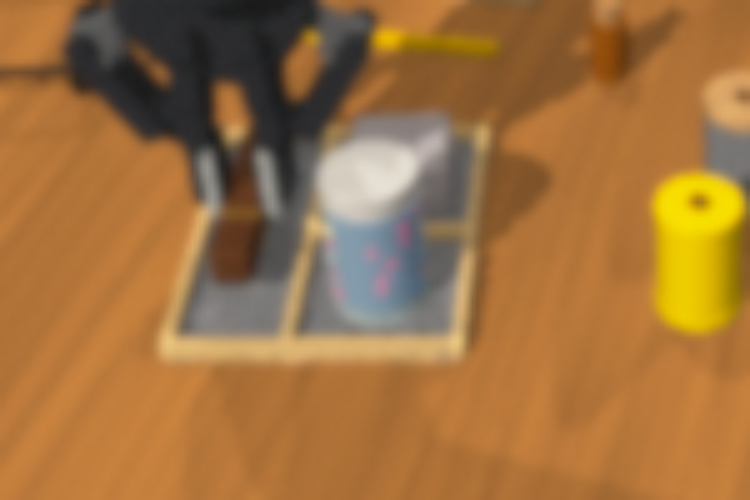

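The case (crop 240,220) hangs centred over the trough and parallel to it; lowering.

>>> play_rows([
  [0.1,[0,0,-0.004],[0,0,0]],
  [0.1,[0,0,-0.008],[0,0,0]],
  [0.1,[0,0,-0.01],[0,0,0]],
  [0.1,[0,0,-0.012],[0,0,0]],
  [0.1,[0,0,-0.012],[0,0,0]],
  [0.1,[0,0,-0.012],[0,0,0]],
])

```text
t: 17.0
position: [649.7, 159.7, 9.8]
eef_rot: [0.0, 0.626, 0.779, 0.0]
force: [-2.6, -0.4, 4.4]
grip_width: 16.9
finger_force: 39.8
```

>>> play_rows([
  [0.35,[0,0,0],[0,0,0]],
  [0.35,[0,0,0],[0,0,0]],
  [0.35,[0,0,0.002],[0,0,0]],
  [0.35,[0,0,0.02],[0,0,0]],
  [0.4,[0,0,0.05],[0,0,0]],
  [0.6,[0,-0.005,0.09],[0,0,0]],
  [1,[-0.015,-0.025,0.1],[0,0,0]],
  [1,[-0.045,-0.06,0.1],[0,0,0]],
  [1,[-0.075,-0.095,0.1],[0,0,0]],
  [1,[-0.105,-0.13,0.1],[0,0,0]],
  [1,[-0.13,-0.165,0.1],[0,0,0]],
  [1,[-0.16,-0.2,0.09],[0,0,0]],
  [1,[-0.185,-0.235,0.08],[0,0,0]],
  [1,[-0.205,-0.26,0.06],[0,0,0]],
  [1,[-0.205,-0.26,0.05],[0,0,0]],
  [1,[-0.205,-0.26,0.05],[0,0,0]],
  [1,[-0.205,-0.26,0.05],[0,0,0]],
])

```text
t: 18.7
position: [445.9, -100.0, 59.5]
eef_rot: [0.0, 0.626, 0.779, 0.0]
force: [0.1, -1.1, 0.6]
grip_width: 85.3
finger_force: 0.0
```

```bash
python3 m.py needle_case_mid squat_jar_mid clasp_box_mid tall_jar_mid
python3 - <<'E'
from h import *
p=vision.grab_frame("side"); cv2.imwrite("pics/side4.png",cv2.resize(p["image"][170:300,190:390],None,fx=4,fy=4))
E
```

```text
needle_case_mid 0.55 z 22.1 [649.  159.1] [17.7 88.1] 12.1
clasp_box_mid 0.65 z 25.4 [396.2 385.8] [44.8 45.8] 16.5
clasp_box_mid 0.5 z 28.4 [597.6 107.9] [45.1 44.4] 14.7
tall_jar_mid 0.66 z 71.9 [582.5 180.2] [38.9 38.2] 27.9
[445.9 -99.7  59.8] yaw_y 12.5 85.4624198339972
```

View pics/side4.png

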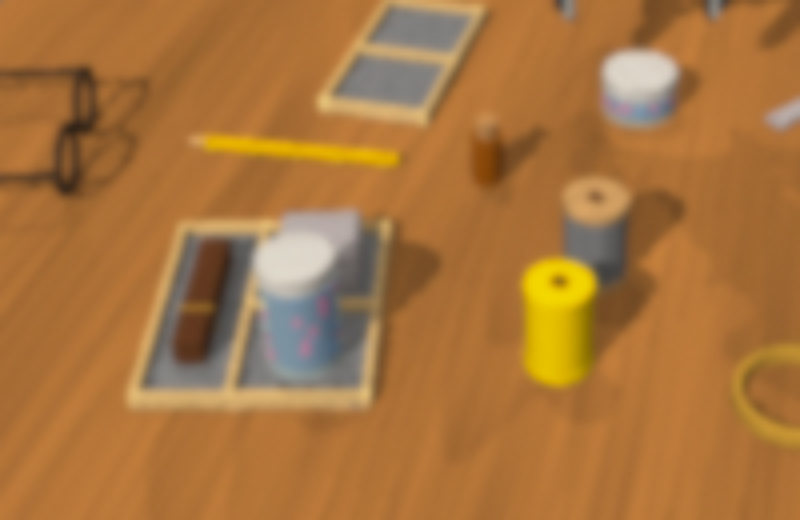

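Larger tray is filled: case flat (crop 200,300), jar (300,310), tin (320,250). Gripper is centred above the low jar (640,90).

>>> play_rows([
  [1,[-0.001,0,-0.015],[0,0,0]],
  [1,[-0.001,0,-0.03],[0,0,0]],
  [1,[-0.001,0,-0.042],[0,0,0]],
  [1,[-0.001,0,-0.05],[0,0,0]],
  [1,[-0.001,0,-0.052],[0,0,0]],
  [1,[-0.001,0,-0.052],[0,0,0]],
  [1,[-0.001,0,-0.052],[0,0,0]],
  [0.4,[-0.001,0,-0.052],[0,0,0]],
  [0.4,[-0.001,0,-0.052],[0,0,0]],
  [0.4,[-0.001,0,-0.052],[0,0,0]],
  [0.4,[-0.001,0,-0.052],[0,0,0]],
  [0.4,[-0.001,0,-0.052],[0,0,0]],
  [0.4,[-0.001,0,-0.052],[0,0,0]],
])

```text
t: 20.3
position: [444.0, -100.4, 8.0]
eef_rot: [0.0, 0.627, 0.779, 0.0]
force: [-1.7, 0.4, 5.0]
grip_width: 48.6
finger_force: 40.6
```

>>> play_rows([
  [0.4,[0,0,0.02],[0,0,0]],
  [0.4,[0,0,0.045],[0,0,-3]],
  [0.4,[0.015,-0.006,0.055],[0,0,-6]],
  [0.4,[0.045,-0.017,0.055],[0,0,-9]],
  [0.4,[0.075,-0.028,0.055],[0,0,-12]],
  [0.4,[0.105,-0.039,0.055],[0,0,-14]],
  [0.4,[0.135,-0.05,0.055],[0,0,-14]],
  [0.4,[0.16,-0.058,0.055],[0,0,-14]],
  [0.4,[0.17,-0.062,0.055],[0,0,-14]],
  [0.4,[0.17,-0.062,0.045],[0,0,-14]],
  [0.4,[0.17,-0.062,0.03],[0,0,-14]],
  [0.4,[0.17,-0.062,0.018],[0,0,-14]],
  [0.4,[0.17,-0.062,0.012],[0,0,-14]],
  [0.4,[0.17,-0.062,0.012],[0,0,-14]],
  [0.4,[0.17,-0.062,0.012],[0,0,-14]],
])

```text
t: 21.8
position: [613.4, -162.1, 19.3]
eef_rot: [-0.0, 0.717, 0.697, -0.0]
force: [-1.3, 0.6, -1.4]
grip_width: 48.6
finger_force: 41.7
```

```bash
python3 m.py tray_two
python3 - <<'E'
from h import *
p=vision.grab_frame("side"); cv2.imwrite("pics/side5.png",cv2.resize(p["image"][130:230,240:390],None,fx=5,fy=5))
E
```

```text
tray_two 0.68 z 7.6 [616.4 -99.8] [96.3 76.3] 89.0
[ 614.1 -162.4   19.9] yaw_y -1.6 48.87652847980554
```

View pics/side5.png

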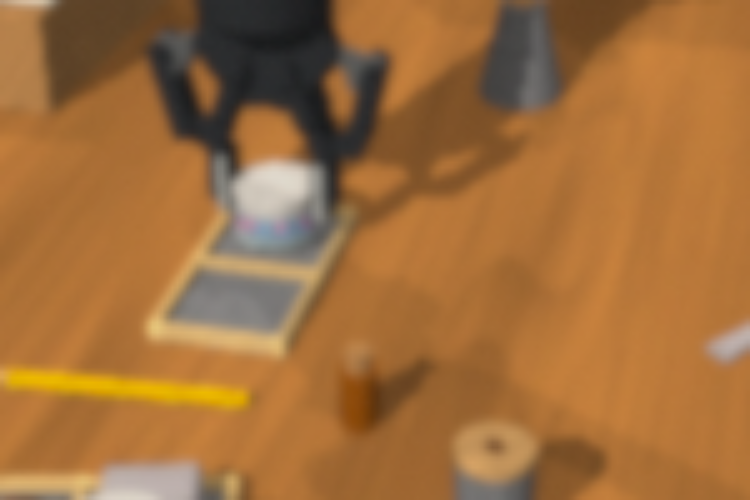

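The low jar (crop 275,205) hangs above the far compartment, centred. Lowering.

>>> play_rows([
  [0.4,[0.001,0,-0.004],[0,0,0]],
  [0.4,[0.001,0,-0.007],[0,0,0]],
  [0.4,[0.001,0,-0.009],[0,0,0]],
  [0.4,[0.001,0,-0.009],[0,0,0]],
  [0.4,[0.001,0,-0.009],[0,0,0]],
])

```text
t: 22.45
position: [614.8, -162.3, 11.0]
eef_rot: [0.0, 0.717, 0.697, 0.0]
force: [-1.0, 0.7, 5.4]
grip_width: 48.6
finger_force: 42.2
```

>>> play_rows([
  [0.7,[0,0,0],[0,0,0]],
  [1,[0,0,0],[0,0,0]],
  [1,[0,0,0.001],[0,0,0]],
  [1,[0,0,0.02],[0,0,0]],
  [1,[0,0,0.05],[0,0,0]],
  [1,[-0.005,0.01,0.085],[0,0,0]],
  [1,[-0.03,0.04,0.095],[0,0,0]],
  [1,[-0.055,0.075,0.095],[0,0,0]],
  [1,[-0.08,0.11,0.095],[0,0,0]],
  [1,[-0.105,0.145,0.095],[0,0,0]],
  [1,[-0.13,0.18,0.095],[0,0,0]],
  [1,[-0.155,0.215,0.095],[0,0,0]],
  [1,[-0.173,0.242,0.09],[0,0,0]],
  [1,[-0.173,0.242,0.08],[0,0,0]],
  [1,[-0.173,0.242,0.08],[0,0,0]],
  [1,[-0.173,0.242,0.08],[0,0,0]],
])

```text
t: 24.05
position: [442.8, 79.2, 90.2]
eef_rot: [0.0, 0.717, 0.697, 0.0]
force: [0.0, -0.7, -0.1]
grip_width: 85.6
finger_force: 0.0
```

```bash
python3 m.py squat_jar_mid spool_mid
```

```text
squat_jar_mid 0.58 z 34.2 [ 614.6 -162.2] [46.8 48.6] 0.2
[443.1  78.9  90.5] yaw_y -1.7 85.98042503262738
```

>>> play_rows([
  [1,[-0.001,0.001,-0.02],[0,0,0]],
  [1,[-0.001,0.001,-0.04],[0,0,0]],
  [1,[-0.001,0.001,-0.058],[0,0,0]],
  [1,[-0.001,0.001,-0.067],[0,0,0]],
  [1,[-0.001,0.001,-0.07],[0,0,0]],
  [1,[-0.001,0.001,-0.07],[0,0,0]],
  [0.3,[-0.001,0.001,-0.07],[0,0,0]],
  [0.3,[-0.001,0.001,-0.07],[0,0,0]],
  [0.3,[-0.001,0.001,-0.07],[0,0,0]],
  [0.3,[-0.001,0.001,-0.07],[0,0,0]],
  [0.3,[-0.001,0.001,-0.07],[0,0,0]],
  [0.3,[-0.001,0.001,-0.07],[0,0,0]],
  [0.3,[-0.001,0.001,-0.07],[0,0,0]],
])

```text
t: 25.5
position: [441.1, 80.8, 21.0]
eef_rot: [0.0, 0.717, 0.697, 0.0]
force: [0.1, 0.1, 6.4]
grip_width: 37.0
finger_force: 39.7
```

>>> play_rows([
  [0.3,[0,0,0.025],[0,0,0]],
  [0.3,[0,0,0.06],[0,0,0]],
  [0.3,[0.005,-0.005,0.085],[0,0,0]],
  [0.3,[0.03,-0.03,0.09],[0,0,0]],
  [0.3,[0.06,-0.058,0.09],[0,0,0]],
  [0.3,[0.09,-0.087,0.09],[0,0,0]],
  [0.3,[0.12,-0.117,0.09],[0,0,0]],
  [0.3,[0.15,-0.146,0.09],[0,0,0]],
  [0.3,[0.17,-0.165,0.09],[0,0,0]],
  [0.3,[0.175,-0.171,0.085],[0,0,0]],
  [0.3,[0.175,-0.171,0.07],[0,0,0]],
  [0.3,[0.175,-0.171,0.05],[0,0,0]],
  [0.3,[0.175,-0.171,0.03],[0,0,0]],
  [0.3,[0.175,-0.171,0.018],[0,0,0]],
  [0.3,[0.175,-0.171,0.012],[0,0,0]],
  [0.3,[0.175,-0.171,0.012],[0,0,0]],
  [0.3,[0.175,-0.171,0.012],[0,0,0]],
])

```text
t: 27.2
position: [616.1, -90.1, 32.9]
eef_rot: [0.0, 0.717, 0.697, 0.0]
force: [0.4, -1.0, -0.2]
grip_width: 36.8
finger_force: 40.2
```

Run:
```python
from h import *
p=vision.grab_frame("side"); cv2.imwrite("pics/side6.png",cv2.resize(p["image"][130:230,240:390],None,fx=5,fy=5)); print(ctrl.sense()["position"])
```

```text
[616.40438231 -90.22399899  33.1970716 ]
```

View pics/side6.png

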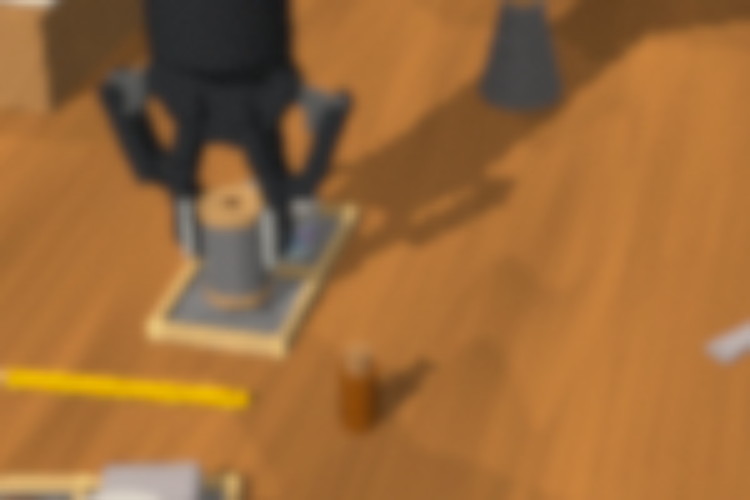

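The spool (crop 233,245) is upright over the near compartment. Lowering, letting go and retreating.

>>> play_rows([
  [0.3,[0,0,-0.004],[0,0,0]],
  [0.3,[0,0,-0.007],[0,0,0]],
  [0.3,[0,0,-0.009],[0,0,0]],
  [0.3,[0,0,-0.009],[0,0,0]],
  [0.3,[0,0,-0.009],[0,0,0]],
  [0.6,[0,0,-0.009],[0,0,0]],
  [1,[0,0,-0.009],[0,0,0]],
  [1,[0,0,-0.009],[0,0,0]],
  [1,[0,0,0.01],[0,0,0]],
  [1,[0,0,0.04],[0,0,0]],
  [1,[0,0,0.08],[0,0,0]],
  [1,[-0.03,0.01,0.11],[0,0,0]],
  [1,[-0.07,0.03,0.12],[0,0,0]],
  [1,[-0.11,0.05,0.12],[0,0,0]],
  [1,[-0.15,0.07,0.12],[0,0,0]],
  [1,[-0.17,0.08,0.12],[0,0,0]],
  [1,[-0.17,0.08,0.12],[0,0,0]],
  [1,[-0.17,0.08,0.12],[0,0,0]],
])

```text
t: 29.05
position: [446.5, -10.3, 152.7]
eef_rot: [0.001, 0.717, 0.698, 0.001]
force: [0.2, 0.1, 0.1]
grip_width: 85.7
finger_force: 0.0
```

```bash
python3 m.py squat_jar_mid spool_mid tall_jar_mid clasp_box_mid needle_case_mid thread_cone_mid
python3 - <<'E'
from h import *
p=vision.grab_frame("top"); cv2.imwrite("pics/top7.png",cv2.resize(p["image"][120:270,160:500],None,fx=2.3,fy=2.3))
E
```

```text
spool_mid 0.67 z 57.2 [447.2 156. ] [36.4 33.6] 89.9
spool_mid 0.57 z 59.8 [616.1 -90.7] [34.3 34.7] 88.5
tall_jar_mid 0.59 z 72.1 [582.5 180.5] [39.1 38.8] 68.0
clasp_box_mid 0.86 z 28.2 [597.8 108.3] [45.  45.2] 13.6
clasp_box_mid 0.7 z 25.1 [396.  385.9] [44.  46.4] 13.9
needle_case_mid 0.77 z 21.9 [648.9 159.7] [18.1 89.3] 12.1
thread_cone_mid 0.7 z 66.3 [ 509.4 -389.3] [29.1 29. ] 50.6
[446.6 -10.7 152.1] yaw_y -1.6 85.82453539015465
```

View pics/top7.png

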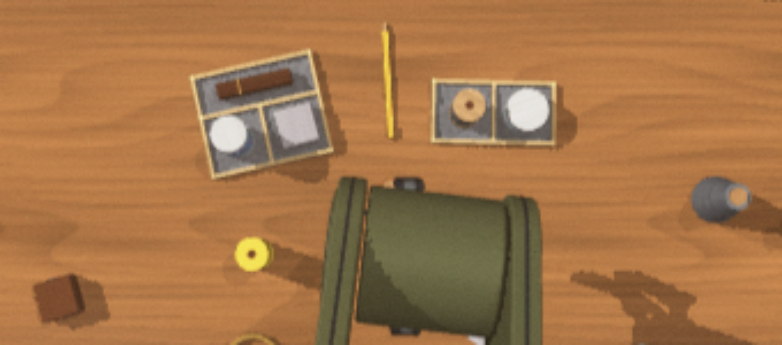

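All five parts sit in their compartments: case (254,84), tall jar (230,135) and tin (295,125); spool (469,105) and low jar (528,108). The cone and the look-alikes are unmoved.

```bash
python3 -c "
from bench import ctrl
print(ctrl.hand_in())"
```

```text
the job is handed in; nothing more can be done
None
```

Both kits are made up and the job is handed in at about 29 s: all five parts are in their compartments and let go, with the cone and the look-alikes unmoved; the hand-in returned no verdict.

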